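Padlock the strongbox in the closet office

TASK

Lock the strongbox: fold its white hasp arm down flat across the brass padlock, then take the blue-gripped shackle from its stand, stand it astride the arm with both legs in the padlock's holes and press it gently home until the hidden pawls click, so that it stays down when you let go. Do not force it, and leave the red-gripped spare shackle and everything else where they are.

Things in the scene. Friction and masses are not known exactly. Their poses are not given: they have to be found in the camera images.
- lock: Fixed brass padlock body, 40 (x) by 84 (y) by 62 mm high, bolted down in front of a dark steel strongbox (200 deep, 260 wide, 90 high; its front is 70 mm from the padlock's centre). Origin: centre of the padlock's underside, on the desk; z up, x towards the strongbox. Pushing the shackle in with more than about 25 N damages the lock
- hole_l (a point): centre of the mouth of the padlock's left leg hole, in its top face: 25 mm from the centre along the padlock's +y. Round, 14 mm wide with a 2 mm chamfer, for a 12 mm leg (1 mm clearance all round), straight down for 20 mm into a hollow
- hole_r (a point): centre of the mouth of the right leg hole, the same but 25 mm towards the padlock's -y. Inside, a sprung plate is met with the leg ends 20 to 34 mm below the top face and pushes back with 5 N, rising to 9 N at the click, always 19 to 20 mm deeper. Let go before the click and the shackle is pushed back up; after it, it stays
- lock_top (a point): centre of the padlock's top face, 62 mm up. Two hidden sprung pawls click over the leg ends at a depth of 39 to 54 mm below this face; it differs each time and cannot be seen. The push needed rises to about 13 to 18 N just before the click, drops by 3 N or more at it, then climbs steeply at a solid stop 2 mm deeper
- hasp (a joint): angle of the hasp arm in rad: 0 = folded down flat across the padlock, about 1.2 = standing nearly upright. Stiff hinge (0.1 N m): it stays where it is left. Positive opens upward
- hasp_hinge (a point): fixed point on the hasp's hinge axis, at the strongbox's front, 66 mm above the desk and 66 mm from the padlock's centre along the padlock's +x; the axis is the padlock's y
- hasp_tip (a point): centre of the free end of the white hasp arm, on the face that is on top when folded. The arm is a flat bar 94 mm long from the hinge axis, 20 wide, 6 thick, centred on the axis; folded down it points to the padlock's -x, lies between the two holes, and its top is 69 mm above the desk
- shackle: Loose steel U-shackle with a blue grip, about 0.22 kg, standing upright, legs down, in an orange two-hole stand (30 mm high, holes 22 deep). Origin: midway between the leg ends, at their lower faces; z up, y from leg to leg. Legs 12 mm thick, centred at y = -25 and +25 mm, ends chamfered, with a waist 7 to 21 mm up. Height 105 mm. Either way round fits
- shackle_grip (a point): centre of the blue grip block on the shackle's crown, 97 mm above the leg ends; block 16 (x) by 26 (y) by 16 mm, to be gripped across its x faces from above; the space beneath it between the legs is open
- spare_shackle: bystander: wider shackle (legs 68 mm apart) with a red grip, upright in its own orange stand; it does not fit. Leave it alone
- drive: bystander: blue portable drive, 80 by 115 by 15 mm, lying on the strongbox's lid
- mouse: bystander: black computer mouse, 100 by 60 by 32 mm
- screwdriver: bystander: screwdriver lying on the desk
- spool: bystander: green spool, 100 mm across, 50 high
- partsbox: bystander: yellow plastic parts box with a clear lid, 70 by 100 by 46 mm

How it is judged (in metres and radians):
On the way, in this order (a step that is already met when the one before it is completed fails the run):
1. the hasp arm is folded down flat across the padlock (value of joint hasp below 0.08 rad), for 0.2 s.
2. both shackle legs have entered the padlock's holes astride the arm (z of shackle in the frame of lock below 0.054 m and horizontal distance between shackle and lock below 0.004 m and angle between the y axis of shackle and the y axis of lock, either way round below 0.12 rad).
At the end, for the whole second after the job is handed in: The hasp arm is flat (within 0.08 rad) and the blue shackle stands over it, upright within 0.10 rad, both legs in the padlock's holes (centre within 4 mm, turned at most 0.12 rad), held down by the pawls after release (leg ends at least 37.5 mm below the padlock's top), at rest (value of joint hasp below 0.08 rad and z of shackle in the frame of lock below 0.0245 m and horizontal distance between shackle and lock below 0.004 m and angle between the y axis of shackle and the y axis of lock, either way round below 0.12 rad and angle between shackle's own z axis and vertical below 0.1 rad and linear speed of shackle below 0.02 m/s); the robot touches nothing.
It fails at once if the shackle is forced: more than 40 N between shackle and padlock (contact force between shackle and lock above 40 N).
It fails at once if the spare shackle is disturbed (moved more than 20 mm) (distance of spare_shackle from where it was at the start of the episode above 0.02 m).
It fails at once if another bystander is moved more than 30 mm (distance of any of drive, mouse, partsbox, screwdriver, spool from where it was at the start of the episode above 0.03 m).
It also fails if it takes over 61 s, if anything falls off the work surface, if the arm or the gripper's body presses on something with over 40 N, if the wrist force passes 120 N, or if a joint passes its speed limit or range.

ROBOT

A 7-joint arm with a two-finger parallel gripper is mounted at the origin on the work surface. World frame = base frame: x ahead of the robot, y to its left, z up, the work surface at z = 0. Lengths are in m, angles in degrees, forces in N, time in s.
With the tool pointing down it reaches from about 0.4 to 0.875 m from the base axis. Payload 19.3 kg.
Tool frame: the origin (TCP) lies at the very end of the fingers, on their centre line; the grasp point (between the pads) lies 19 mm behind it; z points along the fingers, y is the line along which they close (so a half turn about z gives the same grasp; the last joint's range is limited). The gripper opens to 85 mm and grips with 20 to 120 N. Pads are 22 mm wide; open, the fingers measure 114 mm over their backs; the gripper's body (76 mm by 85 mm) begins 54 mm behind the grasp point. The pads swing forward as they close: fully open they stand 13 mm farther back than shut.
Start: joints at [-69.683, 29.874, -2.08, 91.645, 1.215, 58.505, -6.463], TCP at [0.258, 0.569, 0.231] pointing down, gripper open.
Joint ranges: [-166.77, 166.77], [-17.47, 122.26], [-85.68, 81.53], [9.62, 139.38], [-72.42, 252.41], [9.2, 110.78], [-144.41, 144.41]. Speed limits (degrees/s): [108.29, 108.29, 136.94, 136.94, 172.46, 172.46, 172.46].

INTERFACE

Orientations are given as [roll, pitch, yaw] about the fixed x, y, z axes, in that order (R = Rz(yaw) Ry(pitch) Rx(roll)).
In Python, from station import env gives the robot as it stands.
- The arm moves only by the shell command python3 -m crank 'ROWS' [OPENING] [FORCE]. ROWS is text: rows parted by semicolons, each of 4 numbers parted by spaces: the shift along the tool's x, y, z in mm, then the turn about the tool's z in rad. A call has 1 to 20 rows; each row shifts and turns the commanded pose from where the row before left it, along the tool's axes as they then stand; what a row does not reach is not made up. A row lasts 1/8 s, in which the tool goes at most 62.5 mm and 10.7 degrees, less where a joint would pass 70% of its speed; a pose out of reach is approached as far as the arm can. A call is refused whole if a number of a shift passes 62.5 or a number of a turn 0.188, either way. A call with a gripper value outside its range is refused whole. OPENING is the finger opening in mm, from 0 to 85.4, set as the call begins (- or left out, the last holds). The fingers move at their own pace and stop on an object; FORCE is the grip in N (left out, the last holds). Time passes only in rows, so rows that do not move let the fingers close. It gives the time, the measured TCP pose, the force, the opening and the grip force at its end, in the units of the state.
- env.sense(): the state, without advancing time (a new reading comes with each control period).
- env.capture(name): name is "side" or "top"; returns a dict with "pixels" (384x512x3 uint8, blue, green, red), "range_z" (384x512 float32, m along the optical axis (not along the pixel's ray), 0 where there is no reading), "vfov" (degrees; the focal length in pixels is half the picture's height over the tangent of half this angle, whatever the lens; pixels are square), "cx", "cy" (the principal point, pixels), "pose" (4x4, takes a point from camera to world coordinates). Camera axes: x right, y up, looking along -z (the intrinsics and any distortion apply to the point x, -y, -z); pixel columns grow to the right and rows downward; lengths in m; the calibration is good to about 2 mm. A picture is of the moment at which its call begins.
- env.hand_in(): hands the job in; it is judged then, once.
The state is a dict: "t": time; "joint_pos": joint angles; "joint_velocities": joint speeds; "joint_efforts": joint torques, N m; "position": TCP position; "eef_rot": TCP orientation; "contact_force": force on the tool from outside, world axes, zero at the start; "moment": the same for the moment, N m; "opening": finger opening in m; "grasp_force": force on a finger pad.
Only numpy, scipy, OpenCV 4.12 (cv2) and the standard library are available. Lean on these libraries where they do the work, as an engineer would, in place of code of your own. Each camera call takes 0.05 s, during which the arm holds its last target. There are 200 camera calls.

## Working session

There is one attempt and no reset: what is moved stays moved. The work goes in short steps, Python scripts to look and compute and a shell command to move; the robot and the scene stay as the last step left them, time stands still between calls to the robot, and variables do not carry over. Pictures are saved under pics/ and viewed, at most 10 in all, crops included, and the job is handed in when it is done.

```bash
mkdir -p pics; ls
python3 - <<'E'
from station import env
import cv2,numpy as np
s=env.sense();print(s)
for n in("side","top"):
    c=env.capture(n);cv2.imwrite(f"pics/{n}0.png",c["pixels"]);np.savez(f"{n}0.npz",**{k:v for k,v in c.items()})
    print(n,{k:v for k,v in c.items() if k not in("pixels","range_z")},(c["range_z"]>0).mean())
E
```

```text
pics
{'t': 0.0, 'joint_pos': array([-69.68505149,  29.90996298,  -2.08376671,  91.67263273,
         1.21511051,  58.50448855,  -6.46412071]), 'joint_velocities': array([-0.027461  ,  0.01171923,  0.008819  , -0.06427843, -0.00778827,
        0.03063115, -0.02474661]), 'joint_efforts': array([ 1.65654248e-03, -9.27127934e+01,  1.98055789e+00, -3.69914639e+01,
        1.77484425e-02,  8.54061625e-03, -2.55132875e-05]), 'position': array([0.2574421 , 0.56915274, 0.23072368]), 'eef_rot': array([-1.79935098e+02,  3.81723003e-03,  1.55663419e+02]), 'contact_force': array([0.89214394, 0.29372914, 0.14722218]), 'moment': array([ 0.02217033, -0.01020903,  0.00887036]), 'grasp_force': 0.0, 'opening': 0.08509973556056084}
side {'vfov': 51.645949117098795, 'cx': 257.89816564539, 'cy': 190.26961642386834, 'pose': array([[ 0.71870848,  0.5315691 , -0.44821023,  0.02849152],
       [-0.69520871,  0.56045991, -0.45007725, -0.51770694],
       [ 0.01195671,  0.63507399,  0.77235877,  0.88916736],
       [ 0.        ,  0.        ,  0.        ,  1.        ]])} 0.9960734049479166
top {'vfov': 48.250087033378, 'cx': 257.39515996017525, 'cy': 192.41036478373428, 'pose': array([[ 2.24803689e-02,  9.91614209e-01, -1.27263091e-01,
         3.51337453e-01],
       [-9.99740085e-01,  2.27804387e-02,  9.02703326e-04,
        -5.97192177e-02],
       [ 3.79424248e-03,  1.27209720e-01,  9.91868585e-01,
         1.28906702e+00],
       [ 0.00000000e+00,  0.00000000e+00,  0.00000000e+00,
         1.00000000e+00]])} 0.9958089192708334
```

View pics/side0.png

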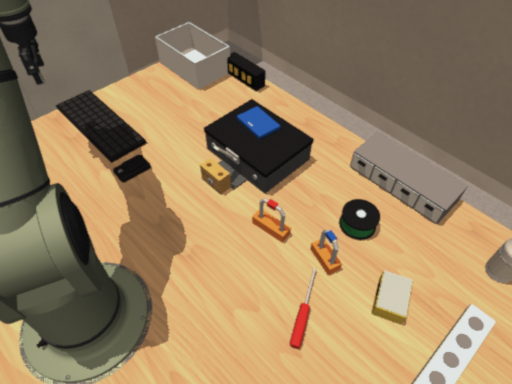

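View pics/top0.png

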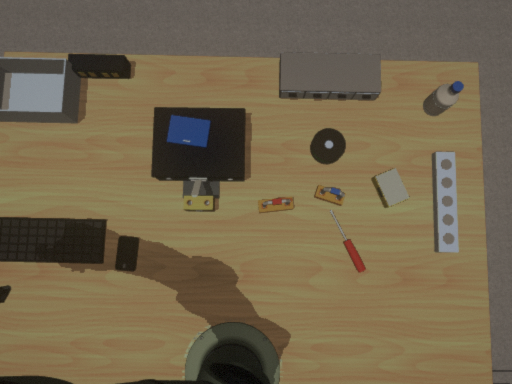

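```bash
cat > h.py <<'E'
import numpy as np,cv2
def load(f): return dict(np.load(f))
def ray(c,u,v):
    f=c["pixels"].shape[0]/2/np.tan(np.radians(c["vfov"])/2); return np.array([(u-c["cx"])/f,-(v-c["cy"])/f,-1.])
def depthpt(c,u,v,d=None):
    if d is None: d=c["range_z"][int(round(v)),int(round(u))]
    P=c["pose"]; return P[:3,:3]@(ray(c,u,v)*d)+P[:3,3]
def onz(c,u,v,z):
    P=c["pose"]; r=P[:3,:3]@ray(c,u,v); return P[:3,3]+r*(z-P[2,3])/r[2]
def tri(c1,p1,c2,p2):
    A=[];b=[]
    for c,p in((c1,p1),(c2,p2)):
        P=c["pose"];r=P[:3,:3]@ray(c,*p);r/=np.linalg.norm(r);M=np.eye(3)-np.outer(r,r);A.append(M);b.append(M@P[:3,3])
    x=np.linalg.lstsq(np.vstack(A),np.hstack(b),rcond=None)[0]
    return x,np.linalg.norm(np.vstack(A)@x-np.hstack(b))
def proj(c,X):
    P=c["pose"];q=P[:3,:3].T@(np.array(X)-P[:3,3]);f=c["pixels"].shape[0]/2/np.tan(np.radians(c["vfov"])/2)
    return c["cx"]+f*q[0]/-q[2],c["cy"]-f*q[1]/-q[2]
def crop(c,x,y,w,h,k): return cv2.resize(c["pixels"][y:y+h,x:x+w],None,fx=k,fy=k,interpolation=cv2.INTER_CUBIC)
def pts(c):
    v,u=np.mgrid[0:384,0:512];f=384/2/np.tan(np.radians(c["vfov"])/2)
    q=np.stack([(u-c["cx"])/f,-(v-c["cy"])/f,-np.ones(u.shape)],-1)*c["range_z"][...,None]
    return q@c["pose"][:3,:3].T+c["pose"][:3,3]
E
python3 - <<'E'
from h import *
t=load("top0.npz");s=load("side0.npz")
a=np.hstack([crop(t,175,165,50,50,8),crop(t,305,175,50,50,8)[:, :400]])
b=np.hstack([crop(s,195,145,66,50,6),crop(s,300,225,66,50,6)])
b=cv2.resize(b,(800,300))
cv2.imwrite("pics/crops.png",np.vstack([cv2.resize(a,(800,400))[:300+100],b])[:700][:600] if 0 else np.vstack([a[:300],b]))
for n,c in(("t",t),("s",s)):
    p=pts(c);I=c["pixels"].astype(int);hsv=cv2.cvtColor(c["pixels"],cv2.COLOR_BGR2HSV)
    x0=(300,175,60,40) if n=="t" else (305,225,50,50)
    m=np.zeros((384,512),bool);m[x0[1]:x0[1]+x0[3],x0[0]:x0[0]+x0[2]]=1
    bl=m&(hsv[...,0]>100)&(hsv[...,0]<130)&(hsv[...,1]>120)
    print(n,"blue",bl.sum(),np.argwhere(bl).mean(0)[::-1],np.median(p[bl],0),p[bl].min(0),p[bl].max(0))
# height checks
print("floor",[depthpt(t,u,v)[2].round(4) for u,v in((260,260),(120,290),(280,230),(420,230))],[depthpt(s,u,v)[2].round(4) for u,v in((250,300),(300,210),(190,150))])
E
```

```text
t blue 32 [334.71875 190.8125 ] [ 0.51146194 -0.27491291  0.11414964] [ 0.50490185 -0.283947    0.10819897] [ 0.51947873 -0.26441483  0.11772933]
s blue 60 [330.36666667 235.43333333] [ 0.50810282 -0.27810966  0.1104626 ] [ 0.49926637 -0.29046948  0.10405225] [ 0.51954335 -0.26710538  0.11438642]
floor [np.float64(0.0026), np.float64(0.0064), np.float64(0.001), np.float64(0.0037)] [np.float64(-0.0032), np.float64(-0.0005), np.float64(-0.0025)]
```

View pics/crops.png

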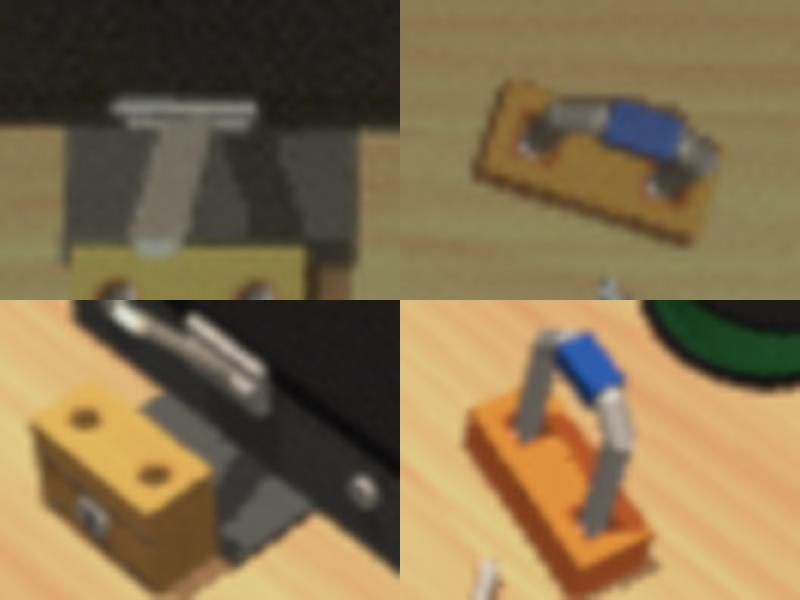

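Run:
```python
from h import *
t=load("top0.npz");s=load("side0.npz")
def dark(c,u,v,r=4):
    g=cv2.cvtColor(c["pixels"],cv2.COLOR_BGR2GRAY).astype(float)
    u0,v0=int(round(u)),int(round(v));w=g[v0-r:v0+r+1,u0-r:u0+r+1];w=np.clip(np.percentile(w,60)-w-10,0,None)
    yy,xx=np.mgrid[v0-r:v0+r+1,u0-r:u0+r+1]
    return (xx*w).sum()/w.sum(),(yy*w).sum()/w.sum()
TL,TR=dark(t,190,202,4),dark(t,207,202,4);SL,SR=dark(s,209,165,3),dark(s,220.7,174,3)
print(TL,TR,SL,SR)
for a,b in((TL,SL),(TR,SR)):
    print("hole tri",tri(t,a,s,b),"top@62",onz(t,*a,.062)[:2],"side@62",onz(s,*b,.062)[:2])
print("grip tri",tri(t,(334.7,190.8),s,(330.4,235.4)))
TL2=[(321.5,193.1),(338.1,198.1)];S2=[((525-400)/6.06+300,225+(435-300)/6),((598-400)/6.06+300,225+(530-300)/6)]
for a,b in zip(TL2,S2):print("leg entry tri",tri(t,a,s,b),onz(t,*a,.03)[:2],onz(s,*b,.03)[:2])
def big(c,x,y,w,h):return cv2.resize(c["pixels"][y:y+h,x:x+w],(400,300),interpolation=cv2.INTER_CUBIC)
cv2.imwrite("pics/c2.png",np.vstack([np.hstack([big(t,178,190,40,30),big(t,310,178,40,30)]),np.hstack([big(s,196,152,40,30),big(s,306,228,52,39)])]))
```

```text
(np.float64(188.33734939759037), np.float64(201.95697074010326)) (np.float64(205.6602564102564), np.float64(202.0982905982906)) (np.float64(208.59290953545232), np.float64(164.40342298288508)) (np.float64(220.29318996415773), np.float64(173.88482676224615))
hole tri (array([0.47825921, 0.13842531, 0.05100667]), np.float64(0.0010212922076551793)) top@62 [0.47654644 0.13707724] side@62 [0.47294072 0.12940617]
hole tri (array([0.47922887, 0.08819376, 0.05004044]), np.float64(0.0012618895492152564)) top@62 [0.4772774  0.08728269] side@62 [0.4735234  0.07905081]
grip tri (array([ 0.51268242, -0.27615406,  0.10378147]), np.float64(0.00042604216260883635))
leg entry tri (array([ 0.51825859, -0.25405944,  0.01634728]), np.float64(0.0024960811496925256)) [ 0.51518586 -0.25073959] [ 0.51202003 -0.25925904]
leg entry tri (array([ 0.50455047, -0.3040256 ,  0.01664802]), np.float64(0.0030527935463699994)) [ 0.5014032  -0.29990915] [ 0.49899219 -0.30864357]
```

View pics/c2.png

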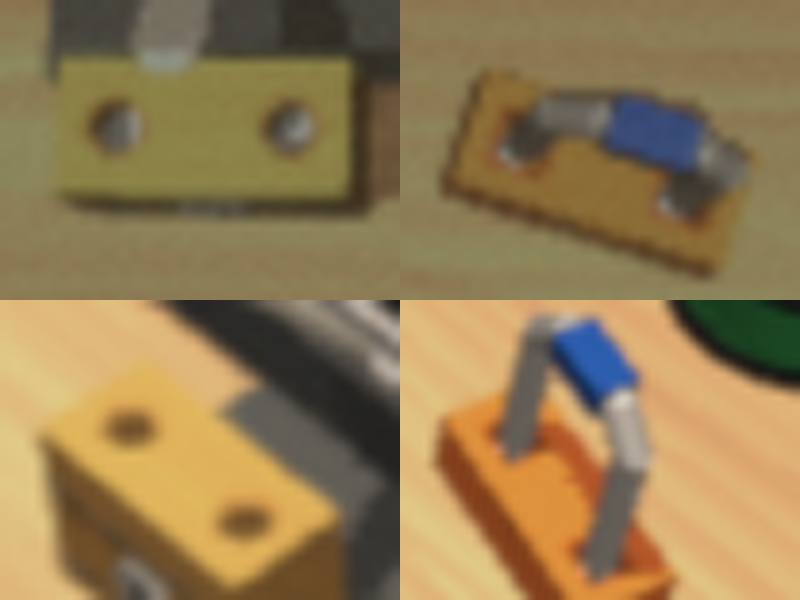

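```bash
python3 -m crank '0 0 0 0.164;0 0 0 0.164;0 0 0 0.164;0 0 0 0.164;0 0 0 0.164;0 0 0 0.164;0 0 0 0.164;-46 30 0 0;-46 30 0 0;-46 30 0 0;-46 30 0 0;-46 30 0 0;-46 30 0 0;-46 30 0 0;-46 30 0 0;-46 30 0 0;-46 30 0 0' 0 30
```

```text
t: 2.22
position: [0.5573, 0.1073, 0.2312]
eef_rot: [-180.0, -0.0, 89.9]
contact_force: [0.6, 0.7, 0.3]
opening: 0.0003
grasp_force: 0.0
```

```bash
cat >> h.py <<'E'
def snap(tag):
    from station import env
    o=[]
    for n in("top","side"):
        c=env.capture(n);np.savez(f"{n}{tag}.npz",**c);o.append(c)
    return o
def big(c,x,y,w,h):return cv2.resize(c["pixels"][y:y+h,x:x+w],(400,300),interpolation=cv2.INTER_CUBIC)
E
python3 - <<'E'
from h import *
from station import env
t,s=snap("1")
T=env.sense()["position"]
a,b=proj(t,T),proj(s,T);print(a,b)
o=[]
for c,p in((t,a),(s,b)):
    x,y=int(p[0])-40,int(p[1])-30;print(x,y)
    w=cv2.resize(c["pixels"][y:y+60,x:x+80],(800,600),interpolation=cv2.INTER_CUBIC)[150:450]
    o.append(w)
cv2.imwrite("pics/g1.png",np.vstack(o))
E
```

```text
(np.float64(192.8615451062746), np.float64(162.57247905640654)) (np.float64(235.38840799569027), np.float64(108.27589123868626))
152 132
195 78
```

View pics/g1.png

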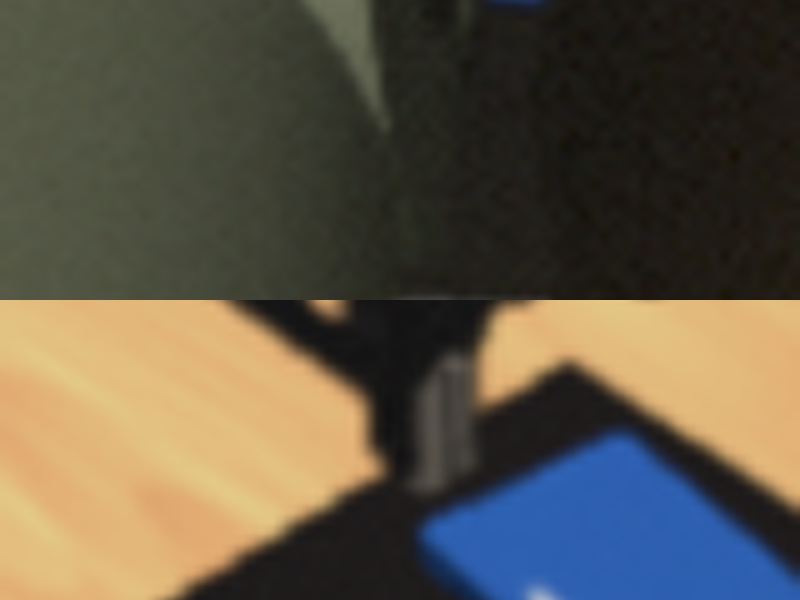

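```bash
python3 -m crank '2 0 50 0;0 0 46 0;0 -13 2 0;0 -13 2 0;0 -9 5 0;0 -10 5 0;0 -8 7 0;0 -7 7 0;0 -5 9 0;0 -5 9 0;0 -2 8 0;0 -1 8 0;0 0 3 0;0 0 0 0' 0 30
```

```text
t: 4.08
position: [0.4837, 0.1109, 0.0701]
eef_rot: [-180.0, 0.0, 89.9]
contact_force: [0.3, 0.2, -0.1]
opening: 0.0001
grasp_force: 0.0
```

```bash
python3 -m crank '0 0 1 0;0 0 1 0;0 0 0 0;0 0 0 0'
```

```text
t: 4.58
position: [0.4839, 0.111, 0.0689]
eef_rot: [180.0, -0.0, 89.9]
contact_force: [-3.4, -0.5, 13.2]
opening: 0.0
grasp_force: 6.6
```

```bash
python3 -m crank '0 0 -60 0;0 0 -60 0;-55 4 -11 0;-55 4 0 0;-55 4 0 0;-55 4 0 0;-55 4 0 0;-55 4 0 0;-55 2 0 0;-3 0 0 0.137;0 0 0 0.137;0 0 40 0;0 0 0 0' 70 30
python3 - <<'E'
from h import *
from station import env
t,s=snap("2");T=env.sense();print(T["position"],T["eef_rot"],proj(s,T["position"]),proj(s,T["position"]-[0,0,.08]))
a=cv2.resize(s["pixels"][200:275,290:390],(800,600),interpolation=cv2.INTER_CUBIC)[:, :500]
b=cv2.resize(t["pixels"][170:245,160:200+60],(480,600),interpolation=cv2.INTER_CUBIC)[:,150:450]
b=cv2.resize(t["pixels"][175:215,180:220],(300,300),interpolation=cv2.INTER_CUBIC)
b2=cv2.resize(s["pixels"][150:190,195:235],(300,300),interpolation=cv2.INTER_CUBIC)
cv2.imwrite("pics/g2.png",np.hstack([a,np.vstack([b,b2])]))
E
```

```text
t: 6.2
position: [0.5077, -0.2763, 0.1576]
eef_rot: [-179.8, -0.0, 74.2]
contact_force: [-1.3, -0.1, -0.2]
opening: 0.0701
grasp_force: 0.0
[ 0.50894653 -0.27733895  0.16010411] [1.79999436e+02 1.04767169e-02 7.41825607e+01] (np.float64(333.7420958025864), np.float64(222.89116021133768)) (np.float64(328.4007503176527), np.float64(242.02028154261325))
```

View pics/g2.png

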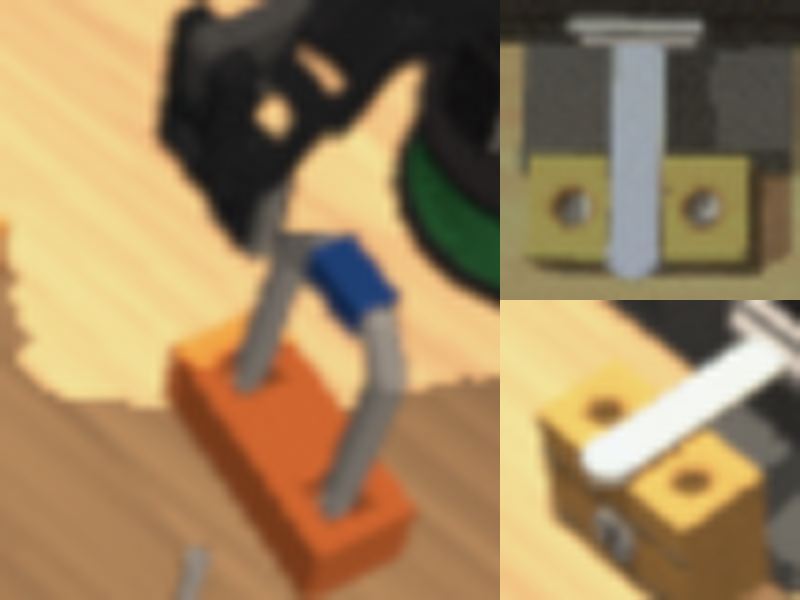

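```bash
python3 -m crank '0 3 30 0;0 0 30 0;0 0 14 0;0 0 0 0;0 0 0 0'; python3 -m crank '0 0 0 0;0 0 0 0;0 0 0 0;0 0 0 0;0 0 0 0;0 0 0 0;0 0 0 0;0 0 0 0' 5 60;  python3 -c "
from station import env
s=env.sense();print(s['position'],s['contact_force'],s['moment'])"
```

```text
t: 6.92
position: [0.5124, -0.2783, 0.0866]
eef_rot: [179.9, 0.0, 74.2]
contact_force: [0.2, -0.2, -0.1]
opening: 0.0703
grasp_force: 0.0
t: 7.92
position: [0.5119, -0.278, 0.0856]
eef_rot: [180.0, 0.0, 74.2]
contact_force: [-0.4, 0.4, 5.6]
opening: 0.015
grasp_force: 58.6
[ 0.51191083 -0.2780197   0.08562089] [-0.42495197  0.43803994  5.57765284] [0.13942862 0.18173568 0.09621675]
```

```bash
python3 -m crank '0 0 -20 0;0 0 -20 0;0 0 -40 0;0 0 -40 0;0 0 -30 0;0 0 0 -0.145;0 0 0 -0.145;55 -5 0 0;55 -5 0 0;55 -5 0 0;55 -5 0 0;55 -5 0 0;55 -5 0 0;55 -5 0 0;0 0 0 0;0 0 0 0;0 0 0 0'
python3 -m crank '0 0 20 0;0 0 20 0;0 0 15 0;0 0 0 0;0 0 0 0;0 0 0 0'
python3 - <<'E'
from h import *
from station import env
t,s=snap("3");T=env.sense();print(T["position"],T["eef_rot"],T["contact_force"],T["opening"])
def at(x,y,z):
    return [np.round(proj(c,(x,y,z)),1) for c in(t,s)]
p=T["position"]; print("legs pred",at(p[0],p[1]+.025,p[2]-.078),at(p[0],p[1]-.025,p[2]-.078))
a=cv2.resize(s["pixels"][110:190,180:260],(600,600),interpolation=cv2.INTER_CUBIC)
b=cv2.resize(t["pixels"][175:215,180:220],(200,200),interpolation=cv2.INTER_CUBIC)
cv2.imwrite("pics/g3.png",np.hstack([a,np.vstack([b,b,b])]))
E
```

```text
t: 10.05
position: [0.4715, 0.1055, 0.2353]
eef_rot: [-180.0, 0.0, 90.7]
contact_force: [-0.9, -0.4, -2.8]
opening: 0.015
grasp_force: 59.0
t: 10.8
position: [0.4717, 0.1066, 0.1809]
eef_rot: [179.9, -0.0, 90.8]
contact_force: [0.5, -1.0, -2.1]
opening: 0.0153
grasp_force: 58.9
[0.47159093 0.10664653 0.18072767] [ 1.79961273e+02 -1.77275234e-02  9.08003012e+01] [ 0.31121329 -0.11824338 -2.07403201] 0.014852927387317704
legs pred [array([187.9, 202.2]), array([206.5, 154.1])] [array([205.9, 202.6]), array([218.2, 163.7])]
```

View pics/g3.png

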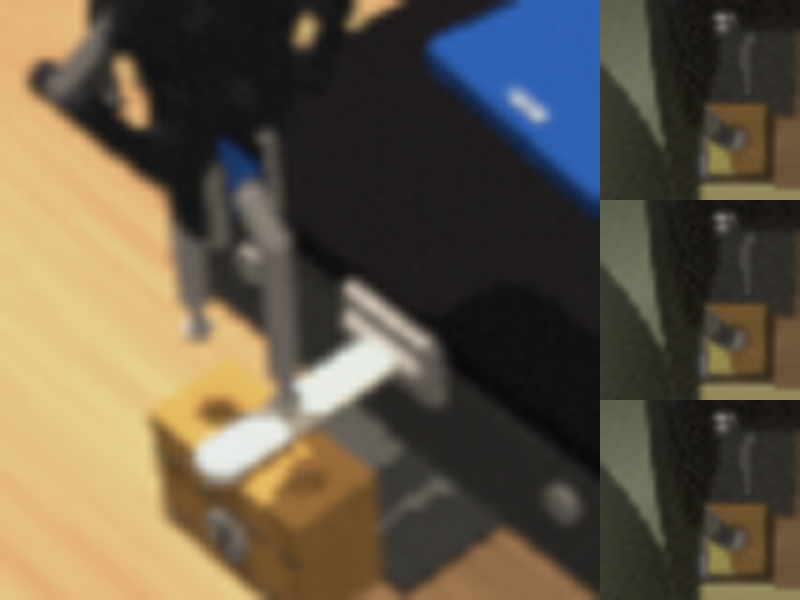

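```bash
python3 -m crank '2 3 10 0;0 0 10 0;0 0 6 0;0 0 0 0;0 0 0 0;0 0 0 0;0 0 0 0'
python3 - <<'E'
from h import *
from station import env
t,s=snap("4");T=env.sense();print(T["position"],T["eef_rot"],T["contact_force"],T["opening"])
p=T["position"]; 
for d in(.025,-.025):
  q=p+[0,d,-.0776];print(q,[np.round(proj(c,q),2) for c in(t,s)])
a=cv2.resize(s["pixels"][140:185,190:235],(600,600),interpolation=cv2.INTER_CUBIC)
b=cv2.resize(t["pixels"][185:215,198:218],(200,300),interpolation=cv2.INTER_CUBIC)
b=cv2.convertScaleAbs(b,alpha=1.6)
cv2.imwrite("pics/g4.png",np.hstack([a,np.vstack([b,b])]))
E
```

```text
t: 11.78
position: [0.4744, 0.1087, 0.1545]
eef_rot: [180.0, -0.0, 90.8]
contact_force: [0.2, 0.8, -2.3]
opening: 0.0154
grasp_force: 59.0
[0.47439984 0.10864549 0.15441022] [ 1.79990518e+02 -4.74894880e-03  9.08022590e+01] [ 0.20778073 -1.01831637 -1.69246492] 0.015185591895363806
[0.47439984 0.13364549 0.07681022] [array([188.7 , 202.19]), array([207.59, 159.75])]
[0.47439984 0.08364549 0.07681022] [array([206.3 , 202.59]), array([219.12, 169.25])]
```

View pics/g4.png

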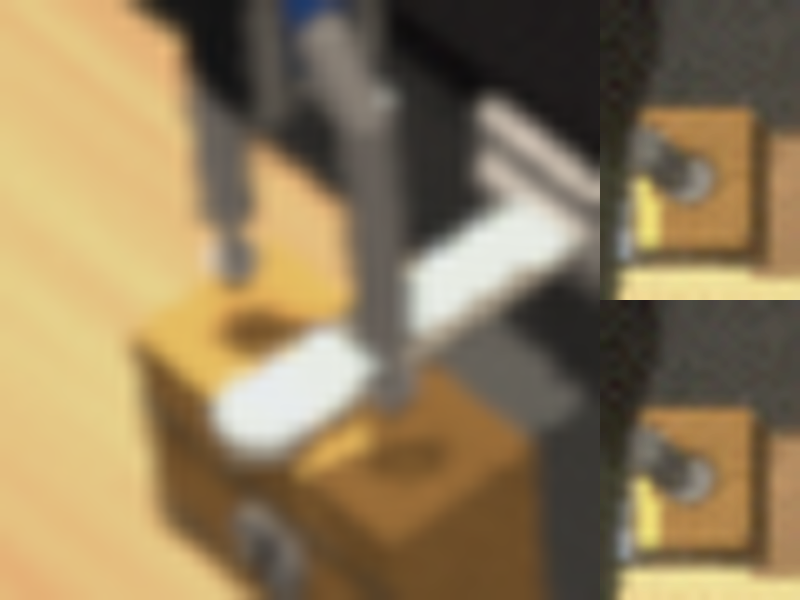

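Run:
```python
from h import *
t=load("top4.npz");s=load("side4.npz");t0=load("top0.npz");s0=load("side0.npz");t2=load("top2.npz")
print("tri lock centre",tri(t0,(198.1,202.2),s0,(214.4,169.05)),"tri right leg",tri(t,(206.8,202.5),s,(219.0,168.85)))
P=pts(t0);Q=pts(s0)
print("lock top z, top cam",np.median(P[197:207,194:202,2]),"side cam",np.median(Q[166:173,212:217,2]))
print("lid z",np.median(P[150:170,180:200,2]),"floor near",np.median(P[215:225,190:210,2]),np.median(Q[200:210,205:215,2]))
# leg pixels in side4: lowest z along leg columns
Q4=pts(s)
np.set_printoptions(precision=3,suppress=True,linewidth=180)
print(Q4[150:172,219,:].round(3)); print(Q4[150:164,207,:].round(3))
g=pts(t)[198:206,202:211,2];print(g)
```

```text
tri lock centre (array([0.4773108 , 0.10997232, 0.0545656 ]), np.float64(0.00011476069092300503)) tri right leg (array([0.47383251, 0.08220903, 0.080124  ]), np.float64(0.0008949462278068634))
lock top z, top cam 0.06401713461068537 side cam 0.05968546219352966
lid z 0.09102047575780403 floor near 0.0010153496285654207 -0.002189636376996873
[[0.477 0.08  0.152]
 [0.474 0.077 0.153]
 [0.475 0.078 0.147]
 [0.475 0.078 0.144]
 [0.473 0.076 0.143]
 [0.475 0.08  0.135]
 [0.474 0.078 0.133]
 [0.475 0.079 0.128]
 [0.473 0.077 0.127]
 [0.472 0.077 0.124]
 [0.473 0.078 0.119]
 [0.471 0.077 0.117]
 [0.471 0.076 0.114]
 [0.472 0.079 0.107]
 [0.473 0.08  0.102]
 [0.471 0.078 0.101]
 [0.472 0.08  0.095]
 [0.473 0.081 0.09 ]
 [0.474 0.083 0.083]
 [0.471 0.08  0.083]
 [0.469 0.078 0.082]
 [0.478 0.09  0.062]]
[[0.473 0.129 0.12 ]
 [0.472 0.128 0.117]
 [0.472 0.129 0.113]
 [0.471 0.128 0.111]
 [0.471 0.128 0.107]
 [0.47  0.127 0.104]
 [0.471 0.129 0.098]
 [0.471 0.131 0.092]
 [0.472 0.132 0.086]
 [0.472 0.132 0.083]
 [0.47  0.131 0.081]
 [0.47  0.13  0.078]
 [0.478 0.144 0.057]
 [0.477 0.142 0.056]]
[[0.17  0.164 0.057 0.064 0.062 0.058 0.065 0.058 0.063]
 [0.166 0.164 0.162 0.069 0.062 0.059 0.062 0.06  0.068]
 [0.169 0.167 0.162 0.145 0.064 0.061 0.061 0.063 0.063]
 [0.163 0.165 0.154 0.145 0.117 0.036 0.031 0.064 0.061]
 [0.148 0.15  0.143 0.13  0.118 0.082 0.033 0.034 0.06 ]
 [0.058 0.124 0.126 0.116 0.11  0.087 0.035 0.036 0.062]
 [0.064 0.065 0.086 0.104 0.084 0.04  0.042 0.061 0.059]
 [0.061 0.062 0.064 0.065 0.066 0.062 0.069 0.06  0.065]]
```

```bash
python3 -m crank '-2 2 4 0;0 0 4 0;0 0 2 0;0 0 0 0;0 0 0 0;0 0 0 0;0 0 0 0'
python3 - <<'E'
from h import *
from station import env
t,s=snap("5");T=env.sense();print(T["position"],T["contact_force"])
p=T["position"]; 
for d in(.025,-.025):
  q=p+[0,d,-.0776];print(q,[np.round(proj(c,q),2) for c in(t,s)])
S=np.mean([s["pixels"].astype(float)]+[__import__("station").env.capture("side")["pixels"].astype(float) for _ in range(5)],0).astype(np.uint8)
a=cv2.resize(S[150:180,198:228],(600,600),interpolation=cv2.INTER_CUBIC)
b=cv2.resize(t["pixels"][195:210,200:210],(200,300),interpolation=cv2.INTER_CUBIC)
b=cv2.convertScaleAbs(b,alpha=1.6)
D=pts(t)[195:210,200:210,2];print(D.round(3))
h=cv2.convertScaleAbs(cv2.resize(load("top2.npz")["pixels"][195:210,200:210],(200,300),interpolation=cv2.INTER_CUBIC),alpha=1.3)
cv2.imwrite("pics/g5.png",np.hstack([a,np.vstack([b,h])]))
E
```

```text
t: 12.75
position: [0.4764, 0.1067, 0.1444]
eef_rot: [180.0, -0.0, 90.8]
contact_force: [0.6, -0.2, -1.9]
opening: 0.0153
grasp_force: 59.0
[0.4764151  0.10667521 0.14434027] [-0.81591462  0.41758154 -2.59208477]
[0.4764151  0.13167521 0.06674027] [array([189.96, 201.87]), array([208.89, 162.22])]
[0.4764151  0.08167521 0.06674027] [array([207.41, 202.27]), array([220.36, 171.71])]
[[0.488 0.484 0.481 0.468 0.006 0.007 0.005 0.007 0.007 0.008]
 [0.481 0.482 0.477 0.063 0.061 0.062 0.06  0.057 0.064 0.067]
 [0.485 0.478 0.465 0.16  0.152 0.064 0.065 0.065 0.066 0.063]
 [0.485 0.47  0.454 0.156 0.157 0.148 0.06  0.068 0.065 0.061]
 [0.486 0.471 0.454 0.164 0.157 0.158 0.134 0.064 0.064 0.062]
 [0.482 0.474 0.443 0.16  0.153 0.151 0.137 0.109 0.063 0.065]
 [0.474 1.289 0.443 0.155 0.157 0.144 0.13  0.108 0.077 0.063]
 [0.477 0.459 0.445 0.065 0.132 0.13  0.119 0.105 0.076 0.03 ]
 [0.478 0.461 0.063 0.061 0.063 0.111 0.101 0.092 0.072 0.036]
 [0.478 0.466 0.063 0.064 0.063 0.053 0.077 0.072 0.036 0.064]
 [0.48  0.468 0.06  0.061 0.062 0.067 0.063 0.059 0.065 0.067]
 [0.481 0.469 0.062 0.063 0.065 0.066 0.063 0.062 0.064 0.068]
 [0.486 0.469 0.065 0.064 0.061 0.061 0.067 0.061 0.07  0.068]
 [0.486 0.47  0.066 0.066 0.065 0.065 0.064 0.062 0.066 0.062]
 [0.487 0.472 0.062 0.059 0.067 0.061 0.061 0.067 0.063 0.061]]
```

View pics/g5.png

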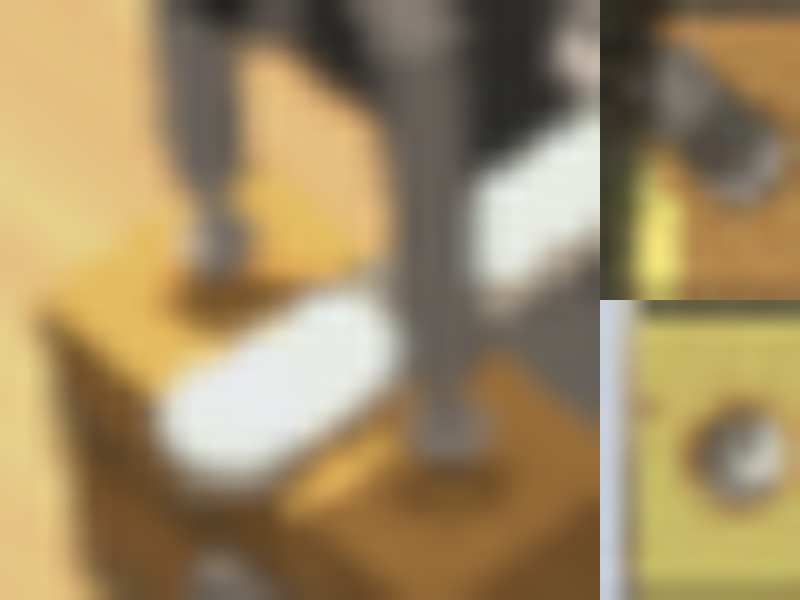

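```bash
python3 -m crank '-0.5 0 2 0;0 0 1 0;0 0 1 0;0 0 1 0;0 0 0 0'; python3 -m crank '0 0 1 0;0 0 0 0';python3 -m crank '0 0 1 0;0 0 0 0';python3 -m crank '0 0 1 0;0 0 0 0'; python3 -c "
from station import env
s=env.sense();print(s['position'],s['contact_force'],s['moment'])"
```

```text
t: 13.72
position: [0.4763, 0.1061, 0.1392]
eef_rot: [-180.0, 0.0, 90.8]
contact_force: [0.7, 0.0, -2.5]
opening: 0.0151
grasp_force: 59.0
t: 13.98
position: [0.4764, 0.1062, 0.1383]
eef_rot: [-180.0, 0.0, 90.8]
contact_force: [-0.4, 0.2, -1.7]
opening: 0.015
grasp_force: 59.0
t: 14.22
position: [0.4764, 0.1061, 0.1372]
eef_rot: [-180.0, 0.0, 90.8]
contact_force: [0.8, 0.0, -2.4]
opening: 0.0147
grasp_force: 59.0
t: 14.48
position: [0.4764, 0.1061, 0.1362]
eef_rot: [-180.0, 0.0, 90.8]
contact_force: [0.1, -0.2, -2.3]
opening: 0.0151
grasp_force: 59.0
[0.47636987 0.10611967 0.1362431 ] [ 0.10441302 -0.24391242 -2.32986972] [-0.02577907 -0.01308368  0.01000791]
```

```bash
python3 -m crank '0 0 1 0;0 0 1 0;0 0 0 0'; python3 -m crank '0 0 1 0;0 0 1 0;0 0 0 0'; python3 -m crank '0 0 1 0;0 0 1 0;0 0 0 0'
```

```text
t: 14.85
position: [0.4764, 0.1061, 0.1342]
eef_rot: [-180.0, 0.0, 90.8]
contact_force: [0.0, 0.2, -2.5]
opening: 0.015
grasp_force: 59.0
t: 15.22
position: [0.4765, 0.1062, 0.1323]
eef_rot: [180.0, -0.0, 90.8]
contact_force: [1.1, 0.5, -1.6]
opening: 0.0148
grasp_force: 59.0
t: 15.6
position: [0.4764, 0.1061, 0.1302]
eef_rot: [-180.0, 0.0, 90.8]
contact_force: [0.5, 0.2, -2.2]
opening: 0.0149
grasp_force: 59.0
```

```bash
for i in 1 2 3 4; do python3 -m crank '0 0 1.3 0;0 0 1.2 0;0 0 0 0' | grep -E 'pos|cont'; done
```

```text
position: [0.4764, 0.1061, 0.1277]
contact_force: [0.4, 1.0, -2.3]
position: [0.4764, 0.1061, 0.1252]
contact_force: [0.9, 1.0, -2.8]
position: [0.4764, 0.1061, 0.1227]
contact_force: [1.0, 1.9, -2.8]
position: [0.4764, 0.1061, 0.1202]
contact_force: [0.9, 1.3, -3.2]
```

```bash
python3 -m crank '0 0 1 0;0 0 1 0;0 0 0 0' | grep -E 'pos|cont';python3 -m crank '0 0 1 0;0 0 1 0;0 0 0 0' | grep -E 'pos|cont';python3 -m crank '0 0 1 0;0 0 1 0;0 0 0 0' | grep -E 'pos|cont'; python3 -m crank '0 0 1 0;0 0 1 0;0 0 0 0' | grep -E 'pos|cont'
```

```text
position: [0.4764, 0.1062, 0.1182]
contact_force: [1.8, 0.9, -2.3]
position: [0.4765, 0.1062, 0.1162]
contact_force: [0.6, 2.0, -2.3]
position: [0.4764, 0.1062, 0.1142]
contact_force: [1.9, 2.0, -2.3]
position: [0.4764, 0.1062, 0.1122]
contact_force: [1.1, 2.6, -2.5]
```

```bash
python3 -m crank '0.4 0.1 1 0;0 0 1 0;0 0 0 0' | grep -E 'pos|cont';for i in 1 2 3; do python3 -m crank '0 0 1 0;0 0 1 0;0 0 0 0' | grep -E 'pos|cont'; done
```

```text
position: [0.4765, 0.1065, 0.1103]
contact_force: [1.1, 1.1, 2.5]
position: [0.4765, 0.1065, 0.1082]
contact_force: [1.5, 0.6, 2.1]
position: [0.4765, 0.1065, 0.1062]
contact_force: [0.8, 1.3, 2.9]
position: [0.4765, 0.1065, 0.1043]
contact_force: [1.3, 1.5, 3.2]
```

```bash
for i in 1 2 3 4; do python3 -m crank '0 0 1 0;0 0 1 0;0 0 0 0' | grep -E 'pos|cont'; done
```

```text
position: [0.4765, 0.1065, 0.1022]
contact_force: [1.2, 0.9, 3.8]
position: [0.4765, 0.1065, 0.1002]
contact_force: [0.5, 1.8, 4.2]
position: [0.4765, 0.1065, 0.0983]
contact_force: [0.6, 1.7, 3.9]
position: [0.4765, 0.1066, 0.0964]
contact_force: [-0.6, 2.2, 7.1]
```

```bash
for i in 1 2 3; do python3 -m crank '0 0 0.5 0;0 0 0 0' | grep -E 'pos|cont'; done
```

```text
position: [0.4766, 0.1067, 0.0959]
contact_force: [0.1, 2.4, 8.5]
position: [0.4766, 0.1067, 0.0955]
contact_force: [0.0, 1.9, 9.1]
position: [0.4766, 0.1067, 0.095]
contact_force: [1.0, 1.7, 8.9]
```

```bash
for i in 1 2 3; do python3 -m crank '0 0 0.5 0;0 0 0 0' | grep -E 'pos|cont'; done
```

```text
position: [0.4766, 0.1067, 0.0945]
contact_force: [-0.4, 2.3, 10.6]
position: [0.4767, 0.1067, 0.0941]
contact_force: [-1.1, 2.0, 10.8]
position: [0.4767, 0.1067, 0.0936]
contact_force: [0.0, 2.1, 13.0]
```

```bash
for i in 1 2; do python3 -m crank '0 0 0.5 0;0 0 0 0' | grep -E 'pos|cont'; done
```

```text
position: [0.4765, 0.1067, 0.0929]
contact_force: [2.5, 1.4, 1.7]
position: [0.4766, 0.1066, 0.0924]
contact_force: [0.1, 1.8, 7.3]
```

```bash
python3 -m crank '0 0 0 0;0 0 0 0;0 0 0 0;0 0 0 0;0 0 0 0;0 0 0 0' 50; python3 -m crank '0 0 -20 0;0 0 -20 0;0 0 -40 0;0 0 -40 0;-40 0 -40 0;-60 -30 0 0;-60 -30 0 0;-60 -30 0 0;0 0 0 0;0 0 0 0'
python3 - <<'E'
from h import *
t,s=snap("6")
cv2.imwrite("pics/g6.png",np.hstack([cv2.resize(t["pixels"][160:220,160:220],(400,400),interpolation=cv2.INTER_CUBIC),cv2.resize(s["pixels"][130:190,190:250],(400,400),interpolation=cv2.INTER_CUBIC)]))
E
```

```text
t: 24.35
position: [0.4765, 0.1066, 0.0923]
eef_rot: [-180.0, 0.0, 90.8]
contact_force: [-0.0, 0.4, -0.2]
opening: 0.0501
grasp_force: 0.0
t: 25.6
position: [0.3958, -0.102, 0.2524]
eef_rot: [180.0, -0.0, 90.8]
contact_force: [0.8, 0.5, 0.1]
opening: 0.0503
grasp_force: 0.0
```

View pics/g6.png

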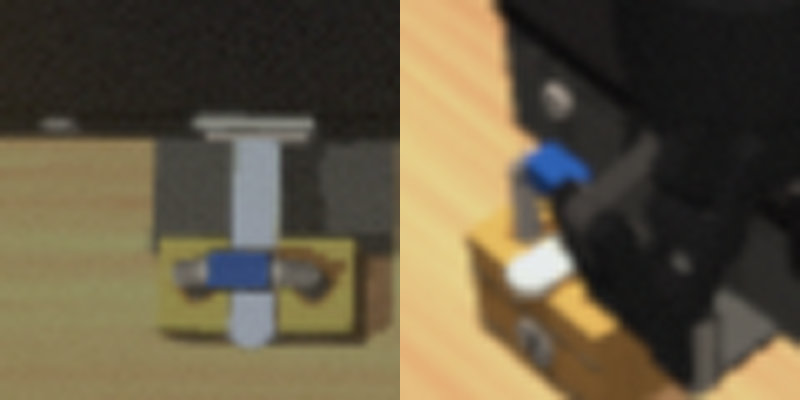

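The shackle stands upright astride the flat hasp arm: its blue grip is at about (240,270) in the top crop, the legs are in both holes, and it stayed down after release. I'm checking its height by depth, then handing in.

Run:
```python
from h import *
from station import env
t=load("top6.npz");print("grip top z",np.median(pts(t)[198:203,193:200,2]),"expect ~.120 if held")
print(env.hand_in())
```

```text
grip top z 0.12155446214845234 expect ~.120 if held
the job is handed in; nothing more can be done
None
```

The strongbox is locked and handed in: the hasp arm is flat, and the blue shackle was pressed in until it clicked (about 15 N of push) and stayed down after release. The job took about 26 s of the 61 s allowed; the judge's result was not shown.

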